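Square a hatchet-handle blank in the corner stop and lay it in the feed tray

ROBOT

A 7-joint arm with a two-finger parallel gripper is mounted at the origin on the work surface. World frame = base frame: x ahead of the robot, y to its left, z up, the work surface at z = 0. Lengths are in m, angles in rad, forces in N, time in s.
With the tool pointing down it reaches from about 0.4 to 0.9 m from the base axis. Payload 5.6 kg.
Tool frame: the origin (TCP) lies on the centre line of the jaws, within the pads' length; the fingertips stand 17 mm ahead of it and the grasp point (between the pads) lies 2 mm behind it; z points along the fingers, y is the direction in which the jaws open and shut (so a half turn about z gives the same grasp; the last joint's range is limited). The gripper opens to 92 mm and grips with 3 to 60 N. Pads are 20 mm wide; open, the fingers measure 128 mm over their backs; the gripper's body (75 mm by 189 mm) begins 69 mm behind the grasp point.
Start: joints at [-1.206, 0.468, -0.012, 1.603, 0.006, 1.071, -0.056], TCP at [0.258, 0.597, 0.205] pointing down, gripper open.
Joint ranges: [-2.53, 2.53], [-0.31, 2.02], [-1.57, 1.55], [0.28, 2.44], [-1.29, 4.43], [0.15, 1.84], [-2.92, 2.92]. Speed limits (rad/s): [2.57, 2.57, 3.14, 3.14, 3.14, 3.14, 3.14].

INTERFACE

Orientations are given as a unit quaternion [w, x, y, z].
In Python, from bench import readout, viewer, robot gives the robot as it stands. The module is installed in compiled form; this text tells all that it offers.
- The arm moves only by the shell command python3 -m crank 'ROWS' [FORCE]. ROWS is JSON, a list that holds one entry, the list of rows, each a list of 7 numbers: the shift along the tool's x, y, z in m, then the turn, a rotation vector about the tool's x, y, z in degrees, then the closure, from 0 (fully open) to 1 (shut). A call has 1 to 10 rows; each row is the pose to reach, as a shift and turn from the pose commanded when the call began, along the tool's axes at that moment; what a row does not reach only later rows make up. A row lasts 1/8 s, in which the tool goes at most 62.5 mm and 10.7 degrees, less where a joint would pass 70% of its speed; a pose out of reach is approached as far as the arm can. A call with a gripper value outside its range is refused whole. The fingers move at their own pace and stop on an object; FORCE is the grip in N (left out, the last holds). Time passes only in rows, so rows that repeat a pose let the fingers close. It gives the time, the measured TCP pose, the force and the opening at its end, in the units of the state.
- readout.read_state(): the state, without advancing time (a new reading comes with each control period).
- viewer.get_image(name): name is "scene" or "top" or "wrist"; returns the picture (420x560x3 uint8, red, green, blue); there is no depth.
- viewer.camera_model(name): a dict with "camera_matrix" (3x3 intrinsics, pixels), "R" (3x3) and "t" (3): a world point X has camera coordinates R X + t; the wrist camera has in their place "mount" (4x4, takes a point from camera to tool coordinates, whose origin is the TCP and whose axes are the flange's). Camera axes: x right, y down, z forward; pixel columns grow to the right and rows downward; lengths in m; the calibration is good to about 2 mm. A picture is of the moment at which its call begins: read the wrist's pose just before it. camera_model takes no time and is no camera call.
- robot.finish_job(): hands the job in, once; it reports no verdict.
The state is a dict: "clock": time; "joints": joint angles; "dq": joint speeds; "effort": joint torques, N m; "eef_pos": TCP position; "tcp_rot": TCP orientation; "ft_force": force on the tool from outside, world axes, zero at the start; "moment": the same for the moment, N m; "grip_width": finger opening in m.
Only numpy, scipy, OpenCV 4.12 (cv2) and the standard library are available. Lean on these libraries where they do the work, as an engineer would, in place of code of your own. Each camera call takes 0.05 s, during which the arm holds its last target. There are 200 camera calls.

TASK

Slide the oblong dark wooden blank flat along the bench into the corner of the steel stop until it lies snug and square against both the far fence and the side stops, without lifting it on the way, and leave it there at rest for a moment. Then lift it straight up clear of the stop and lay it flat in the middle of the plain undivided tray, straight along the outline scribed there. Leave the small square offcut where it is.

Things in the scene. Friction and masses are not known exactly. Their poses are not given: they have to be found in the camera images.
- blank: The oblong dark wooden blank: a flat plate 110 mm long (its x axis), 45 mm wide (y), 12 mm thick, about 60 g. Origin: centre of its underside. At the start it lies loose on the bench before the corner stop, 40 to 90 mm off home along the stop's -x, 30 to 60 mm along its -y, and up to 0.3 rad askew.
- jig: Steel corner stop fixed on the bench, 14 mm high. Origin: on the bench, where the blank's origin lies when fully home, blank along x. Far fence: face at x=+55 mm, y=-110 to +105, 20 thick. Two side stops with faces at y=+22.5, at x=-55 to -33 and +33 to +55; the 66 mm gap between them is open to the bench, room for a finger, back to a bar at y=+85 to +105. The -x and -y sides are open.
- tray: Plain aluminium tray without dividers, fixed on the bench: 180 mm long (x), 130 mm wide (y), walls 16 mm high and 4 thick, floor 4 thick; a 124 by 61 mm oblong, long side along x, is scribed in the middle of its floor. Origin: centre of its underside, on the bench. It stands left or right of the stop; the like tray with dividers on the other side is not the one.
- offcut: The small square offcut of the same dark wood, 50 by 50 by 12 mm, loose on the bench on the -y side of the stop; to be left alone. Origin: centre of its underside.
Mind the look-alikes: they are no part of the job. Leave any green or red look-alike of the blank alone. Leave any red look-alike of the tray alone.

How it is judged:
By the outcome, as a careful person would: the job done as asked, in the order asked, and still so for the second after the job is handed in, with the robot touching nothing.
It also fails if it takes over 56 s, if anything falls off the work surface, if the arm or the gripper's body presses on something with over 40 N, if the wrist force passes 120 N, or if a joint passes its speed limit or range.

## Working session

There is one attempt and no reset: what is moved stays moved. The work goes in short steps, Python scripts to look and compute and a shell command to move; the robot and the scene stay as the last step left them, time stands still between calls to the robot, and variables do not carry over. Pictures are saved under pics/ and viewed, about 8 in all and at most 12, crops included, and the job is handed in when it is done.

```bash
mkdir -p pics; cat > h.py <<'E'
import numpy as np,cv2
from bench import readout,viewer,robot
from scipy.spatial.transform import Rotation as Ro
def snap(n,f):
    s=readout.read_state(); im=viewer.get_image(n); cv2.imwrite('pics/'+f,im[:,:,::-1]); return s,im
def cam(n,s=None):
    m=viewer.camera_model(n); K=np.array(m['camera_matrix'])
    if 'mount' in m and n=='wrist':
        M=np.array(m['mount']); q=s['tcp_rot']; A=Ro.from_quat([q[1],q[2],q[3],q[0]]).as_matrix()
        return K,A@M[:3,:3],A@M[:3,3]+np.array(s['eef_pos'])
    R=np.array(m['R']);return K,R.T,-R.T@np.array(m['t'])
def px2w(n,uv,z,s=None):
    K,R,c=cam(n,s); uv=np.atleast_2d(uv).astype(float)
    d=(R@np.linalg.inv(K)@np.c_[uv,np.ones(len(uv))].T).T
    return c+d*((z-c[2])/d[:,2])[:,None]
def w2px(n,X,s=None):
    K,R,c=cam(n,s); p=(K@R.T@(np.atleast_2d(X)-c).T).T; return p[:,:2]/p[:,2:]
E
python3 - <<'E'
from h import *
for n in('top','scene'):
    s,im=snap(n,n+'0.png')
print(s)
print(cam('top'));print(viewer.camera_model('wrist'))
a=cv2.imread('pics/top0.png');b=cv2.imread('pics/scene0.png')
E
```

```text
{'clock': 0.05, 'joints': array([-1.2060053 ,  0.46832619, -0.01158338,  1.60360363,  0.00601579,
        1.07140634, -0.05627722]), 'dq': array([ 0.00128571, -0.0007794 , -0.00122131, -0.00054877, -0.00041093,
       -0.00123518, -0.00276162]), 'effort': array([ 1.03365401e-03, -5.22129428e+01, -1.20341952e-02, -2.44638419e+01,
       -5.67616336e-02,  1.39769135e-02,  3.64682057e-05]), 'eef_pos': array([0.25762596, 0.59612424, 0.20428172]), 'tcp_rot': array([-1.02160712e-04,  2.02510609e-01,  9.79279696e-01, -8.48702818e-04]), 'ft_force': array([ 0.4573801 ,  0.42287596, -0.38860938]), 'moment': array([-0.00057079,  0.00584802, -0.04603577]), 'grip_width': 0.0919806130276576}
(array([[483.29316007,   0.        , 280.90677521],
       [  0.        , 483.29316007, 206.51392604],
       [  0.        ,   0.        ,   1.        ]]), array([[-0.00496807, -0.99834685,  0.05726158],
       [-0.99995219,  0.00447745, -0.00869308],
       [ 0.00842232, -0.05730203, -0.99832136]]), array([ 0.36809841, -0.0066768 ,  1.42739849]))
{'camera_matrix': array([[373.02470402,   0.        , 278.15044633],
       [  0.        , 373.02470402, 203.73221909],
       [  0.        ,   0.        ,   1.        ]]), 'mount': array([[-5.21875734e-04, -9.68327124e-01, -2.49684419e-01,
         7.06755076e-02],
       [ 9.99999863e-01, -4.97534617e-04, -1.60600323e-04,
        -6.18611813e-05],
       [ 3.12870076e-05, -2.49684469e-01,  9.68327251e-01,
        -1.79483564e-01],
       [ 0.00000000e+00,  0.00000000e+00,  0.00000000e+00,
         1.00000000e+00]])}
```

View pics/top0.png

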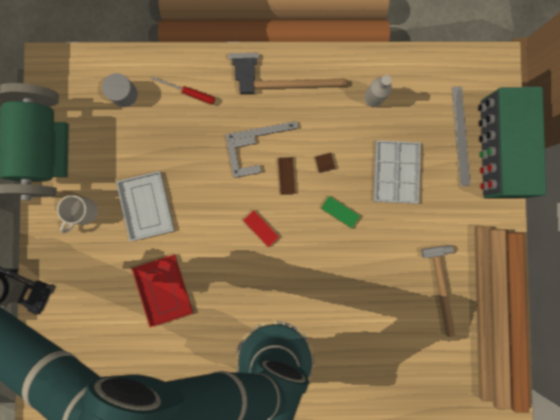

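View pics/scene0.png

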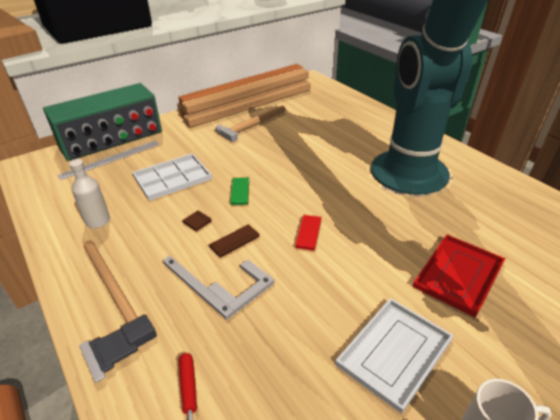

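The top view shows the jig at about (228–300, 122–177), its fence along the top and its side stops opening to the right. The blank is at (287,175), the offcut at (325,162), the plain tray at (146,206), and red and green decoys lie nearby. Next I take coarse poses by colour.

```bash
cat > coarse.py <<'E'
from h import *
im=cv2.imread('pics/top0.png'); hsv=cv2.cvtColor(im,cv2.COLOR_BGR2HSV)
def rects(mask,z,lo,roi):
    m=np.zeros_like(mask); x0,y0,x1,y1=roi; m[y0:y1,x0:x1]=mask[y0:y1,x0:x1]
    for c in cv2.findContours(m,cv2.RETR_EXTERNAL,cv2.CHAIN_APPROX_NONE)[0]:
        if cv2.contourArea(c)<lo: continue
        b=cv2.boxPoints(cv2.minAreaRect(c)); P=px2w('top',b,z)[:,:2]
        e=[P[1]-P[0],P[2]-P[1]]; e.sort(key=np.linalg.norm)
        print(P.mean(0).round(4),[round(np.linalg.norm(v),4) for v in e],'long ang',np.degrees(np.arctan2(e[1][1],e[1][0])).round(1),b.round(0).tolist())
dark=(hsv[:,:,2]<90).astype(np.uint8)*255
print('dark');rects(dark,.012,60,(270,140,345,205))
gray=((hsv[:,:,1]<60)&(hsv[:,:,2]>90)).astype(np.uint8)*255
print('tray');rects(gray,.016,1500,(110,165,180,245))
print('jig');rects(gray,.014,100,(215,115,305,185))
E
python3 coarse.py; python3 -c "
import cv2;i=cv2.imread('pics/top0.png')[105:250,105:355];cv2.imwrite('pics/c1.png',cv2.resize(i,None,fx=3.2,fy=3.2,interpolation=cv2.INTER_CUBIC))"
```

```text
dark
[ 0.5405 -0.036 ] [np.float64(0.04), np.float64(0.1042)] long ang -176.3 [[279.0, 159.0], [292.0, 158.0], [295.0, 193.0], [281.0, 194.0]]
[ 0.5789 -0.1501] [np.float64(0.0446), np.float64(0.046)] long ang -76.1 [[316.0, 157.0], [331.0, 153.0], [334.0, 168.0], [319.0, 172.0]]
tray
[0.4532 0.3794] [np.float64(0.1362), np.float64(0.1822)] long ang -166.6 [[115.0, 181.0], [160.0, 170.0], [174.0, 231.0], [129.0, 241.0]]
jig
[0.6195 0.0274] [np.float64(0.1299), np.float64(0.2141)] long ang -79.4 [[225.0, 134.0], [296.0, 121.0], [304.0, 164.0], [233.0, 177.0]]
```

View pics/c1.png

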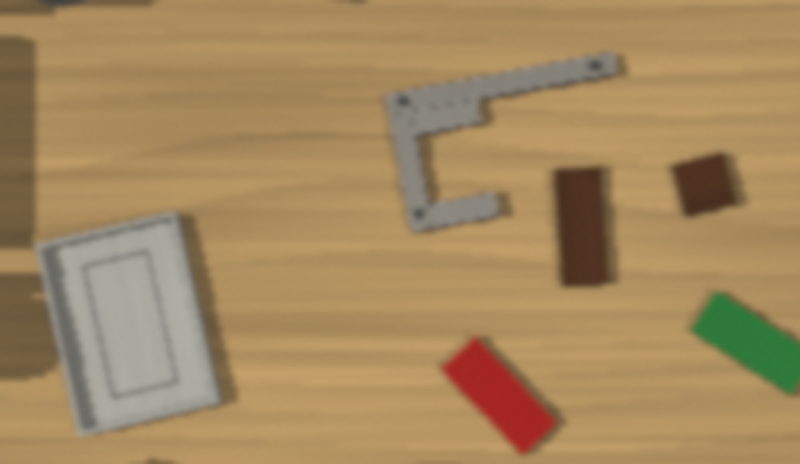

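The jig's bounding box, 130 × 214 mm, fits its 130 × 215. That puts its origin at about (0.609, 0.028) with yaw about 10.6°. The blank is about (−79, −50) mm from home, inside the stated range. I now go above it for a near look.

```bash
cat >> h.py <<'E'
def togo(x,y,z,yaw):
    """shift/turn in tool axes from measured pose to TCP(x,y,z), jaws across an axis at yaw deg (tool x at yaw+180), pointing down"""
    s=readout.read_state(); q=s['tcp_rot']; A=Ro.from_quat([q[1],q[2],q[3],q[0]])
    a=np.radians(yaw+180); c,d=np.cos(a),np.sin(a)
    T=Ro.from_matrix(np.array([[c,d,0],[d,-c,0],[0,0,-1]]))
    print('t',round(s['clock'],2),'pos',np.round(s['eef_pos'],4),'F',np.round(s['ft_force'],1),'w',round(s['grip_width'],4))
    print('shift mm',(A.inv().apply(np.array([x,y,z])-s['eef_pos'])*1000).round(1),'turn deg',np.degrees((A.inv()*T).as_rotvec()).round(2))
E
python3 -c "
from h import *
togo(.54,-.036,.205,4)"
```

```text
t 0.1 pos [0.2576 0.5962 0.2044] F [ 0.3  0.1 -0.3] w 0.0919
shift mm [-5.100e+02 -4.683e+02  1.000e-01] turn deg [-9.000e-02 -2.000e-02 -2.737e+01]
```

```bash
python3 -m crank '[[[-0.051,-0.047,0,0,0,-5,0.25],[-0.102,-0.094,0,0,0,-10,0.25],[-0.153,-0.14,0,0,0,-15,0.25],[-0.204,-0.187,0,0,0,-20,0.25],[-0.255,-0.234,0,0,0,-25,0.25],[-0.306,-0.281,0,0,0,-27.4,0.25],[-0.357,-0.328,0,0,0,-27.4,0.25],[-0.408,-0.375,0,0,0,-27.4,0.25],[-0.459,-0.422,0,0,0,-27.4,0.25],[-0.51,-0.468,0,0,0,-27.4,0.25]]]' 10
python3 -c "
from h import *
togo(.54,-.036,.205,4)"
```

```text
clock: 1.35
eef_pos: [0.5131, 0.0242, 0.2052]
tcp_rot: [0.0, -0.035, 0.999, 0.0]
ft_force: [0.7, 0.7, 0.2]
grip_width: 0.0689
t 1.35 pos [0.5131 0.0242 0.2052] F [0.7 0.7 0.2] w 0.0689
shift mm [-22.6 -61.9   0.2] turn deg [0.01 0.01 0.05]
```

```bash
python3 -m crank '[[[-0.021,-0.06,0,0,0,0,0.25],[-0.021,-0.06,0,0,0,0,0.25],[-0.021,-0.06,0,0,0,0,0.25]]]'
python3 - <<'E'
from h import *
s,im=snap('wrist','w1.png'); print(s['eef_pos'],s['tcp_rot'],s['dq'].round(3).max())
import pickle; pickle.dump(s,open('w1.pkl','wb'))
E
```

```text
clock: 1.72
eef_pos: [0.5373, -0.0318, 0.2047]
tcp_rot: [-0.001, -0.035, 0.999, 0.0]
ft_force: [0.2, 0.1, -0.4]
grip_width: 0.0691
[ 0.53734844 -0.03176234  0.20469883] [-5.97909896e-04 -3.51249077e-02  9.99382708e-01  2.94936762e-04] 0.008
```

View pics/w1.png

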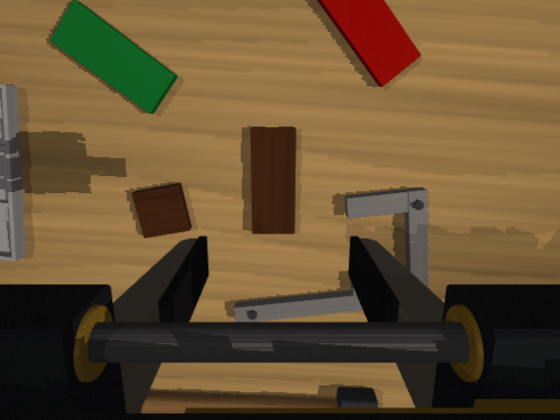

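The blank's top spans (250,127)–(296,234). The near side stop's end is at (346,195–217), the fence face runs along (235,303)–(352,291), and the offcut is at (162,210). I now fit these edges.

```bash
cat > m1.py <<'E'
from h import *
import pickle
s=pickle.load(open('w1.pkl','rb')); im=cv2.imread('pics/w1.png'); hsv=cv2.cvtColor(im,cv2.COLOR_BGR2HSV)
g=cv2.cvtColor(im,cv2.COLOR_BGR2GRAY)
# blank: dark + reddish saturated
m=((hsv[:,:,2]<90)&(hsv[:,:,1]>110)&(hsv[:,:,0]<14)).astype(np.uint8)*255
m[:, :120]=0;m[:110]=0;m[245:]=0;m[:,320:]=0
m=cv2.morphologyEx(m,cv2.MORPH_OPEN,np.ones((5,5)))
for c in cv2.findContours(m,cv2.RETR_EXTERNAL,cv2.CHAIN_APPROX_NONE)[0]:
    if cv2.contourArea(c)<500: continue
    P=px2w('wrist',c[:,0,:],.012,s)[:,:2]*1000
    r=cv2.minAreaRect(P.astype(np.float32)); print('dark',r)
gm=((hsv[:,:,1]<45)&(hsv[:,:,2]>85)).astype(np.uint8)
gm=cv2.morphologyEx(gm,cv2.MORPH_OPEN,np.ones((3,3)))
# fence: first gray row per column
def line(pts,name):
    P=px2w('wrist',pts,.014,s)[:,:2]; vx,vy,x,y=cv2.fitLine((P*1000).astype(np.float32),cv2.DIST_HUBER,0,.01,.01).ravel()
    n=np.abs((P*1000-[x,y])@[-vy,vx]); print(name,'ang',np.degrees(np.arctan2(vy,vx)).round(2),'pt',x.round(1),y.round(1),'res',n.max().round(1))
    return np.array([vx,vy]),np.array([x,y])
f=[(u,265+np.argmax(gm[265:330,u])) for u in range(242,345) if gm[265:330,u].any()]
t=[(u,175+np.argmax(gm[175:225,u])) for u in range(352,405)]
e=[(320+np.argmax(gm[v,320:380]),v) for v in range(199,213)]
print(f[::15],t[::10],e)
d,p=line(f,'fence top edge (far face? near)'); line(t,'stop outer -x edge'); d2,p2=line(e,'stop end y=22.5')
print('fence end etc', px2w('wrist',[[235,303],[346,196]],.014,s))
E
python3 m1.py
```

```text
dark ((578.414794921875, -149.5033416748047), (50.138404846191406, 51.670440673828125), 14.211480140686035)
dark ((540.3896484375, -36.56561279296875), (108.50990295410156, 43.54950714111328), 3.7486114501953125)
[(242, np.int64(307)), (257, np.int64(306)), (272, np.int64(304)), (287, np.int64(302)), (302, np.int64(301)), (317, np.int64(299)), (332, np.int64(298))] [(352, np.int64(198)), (362, np.int64(197)), (372, np.int64(196)), (382, np.int64(195)), (392, np.int64(193)), (402, np.int64(192))] [(np.int64(347), 199), (np.int64(347), 200), (np.int64(347), 201), (np.int64(347), 202), (np.int64(347), 203), (np.int64(347), 204), (np.int64(347), 205), (np.int64(348), 206), (np.int64(348), 207), (np.int64(348), 208), (np.int64(348), 209), (np.int64(348), 210), (np.int64(348), 211), (np.int64(348), 212)]
fence top edge (far face? near) ang -79.47 pt 671.8 -5.8 res 0.6
stop outer -x edge ang -79.23 pt 546.1 68.3 res 0.6
stop end y=22.5 ang 12.69 pt 557.8 41.2 res 0.5
fence end etc [[ 0.67758487 -0.06921299  0.014     ]
 [ 0.54892003  0.03870424  0.014     ]]
```

The two camera views agree to about 1 mm, and the fence-to-stop distance measures 109.9 mm against 110:
- **Jig:** (609.4, 28.1) mm, yaw 10.6°
- **Blank:** (540.4, −36.6) mm, yaw 3.75°

I move in and descend.

```bash
python3 -c "
from h import *
togo(.5404,-.0366,.020,3.75)"
```

```text
t 1.77 pos [ 0.5373 -0.0308  0.2048] F [0.7 0.9 0.9] w 0.0688
shift mm [ -2.9  -6.1 184.8] turn deg [ 0.05 -0.06  0.38]
```

```bash
python3 -m crank '[[[-0.003,-0.005,0.05,0,0,0.3,0.25],[-0.003,-0.005,0.1,0,0,0.3,0.25],[-0.003,-0.005,0.14,0,0,0.3,0.25],[-0.003,-0.005,0.165,0,0,0.3,0.25],[-0.003,-0.005,0.175,0,0,0.3,0.25],[-0.003,-0.005,0.175,0,0,0.3,0.25]]]'
python3 -c "
from h import *
togo(.5404,-.0366,.020,3.75)
s,im=snap('wrist','w2.png')"
```

```text
clock: 2.52
eef_pos: [0.541, -0.036, 0.0302]
tcp_rot: [-0.0, -0.033, 0.999, 0.0]
ft_force: [0.7, 0.8, 0.2]
grip_width: 0.0686
t 2.52 pos [ 0.541  -0.036   0.0302] F [0.7 0.8 0.2] w 0.0686
shift mm [ 0.7 -0.6 10.2] turn deg [ 0.03 -0.03  0.08]
```

View pics/w2.png

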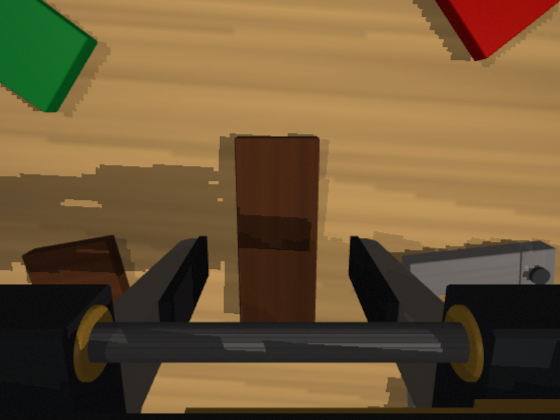

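The blank (columns 237–319) is centred between the fingers, whose midpoint is column 278. I descend and grip.

```bash
python3 -m crank '[[[0,0,0.005,0,0,0,0.25],[0,0,0.01,0,0,0,0.25],[0,0,0.01,0,0,0,0.4],[0,0,0.01,0,0,0,1],[0,0,0.01,0,0,0,1],[0,0,0.01,0,0,0,1],[0,0,0.01,0,0,0,1]]]' 8
python3 -c "
from h import *
togo(.6094,.0281,.020,10.6)"
```

```text
clock: 3.45
eef_pos: [0.5413, -0.0371, 0.0203]
tcp_rot: [0.0, -0.033, 0.999, 0.0]
ft_force: [1.1, -0.6, -0.7]
grip_width: 0.0211
t 3.45 pos [ 0.5413 -0.0371  0.0203] F [ 1.1 -0.6 -0.7] w 0.0211
shift mm [-72.2  60.7   0.3] turn deg [ 0.    0.01 -6.87]
```

The width reads 21 mm, less than the blank's 45 mm, so something is wrong. I look.

```bash
python3 -c "
from h import *
snap('wrist','w3.png');s,_=snap('scene','s3.png');print(s['grip_width'],s['ft_force'])
b=cv2.imread('pics/s3.png')[150:330,120:340];a=cv2.imread('pics/w3.png')
b=cv2.resize(b,None,fx=2.2,fy=2.2,interpolation=cv2.INTER_CUBIC)
a=cv2.resize(a,None,fx=.55,fy=.55);o=np.zeros((396,792,3),np.uint8);o[:231,:308]=a;o[:396,308:]=b;cv2.imwrite('pics/c3.png',o)"
```

```text
0.016884208994106864 [-0.38523697  0.36456566  1.29487809]
```

View pics/c3.png

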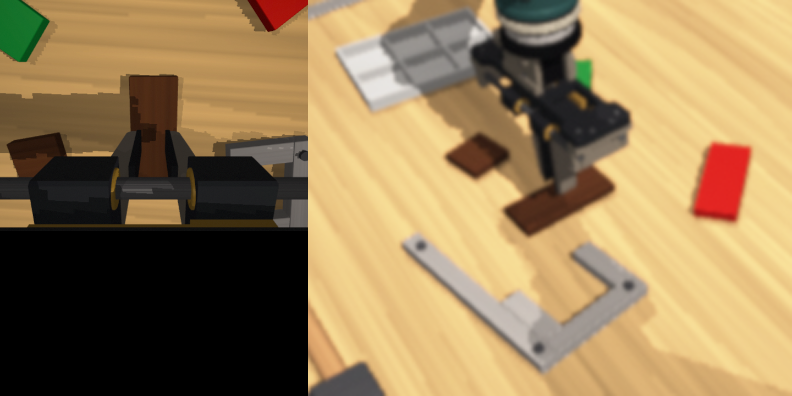

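The fingers closed above the blank, so the real tips stand higher than the nominal 17 mm ahead of the TCP. I reopen and descend in small guarded steps, watching the force.

```bash
python3 -m crank '[[[0,0,0,0,0,0,0.25],[0,0,0,0,0,0,0.25],[0,0,0,0,0,0,0.25],[0,0,0,0,0,0,0.25],[0,0,0.002,0,0,0,0.25],[0,0,0.002,0,0,0,0.25]]]'
python3 -m crank '[[[0,0,0.002,0,0,0,0.25],[0,0,0.002,0,0,0,0.25]]]'
python3 -c "
from h import *
snap('wrist','w4.png');s,_=snap('scene','s4.png');print(s['grip_width'],s['ft_force'],s['eef_pos'])
P=np.array(s['eef_pos'])
for y in(-.034,.034):
  for x in (.01,-.01):
    for z in (.017,): print('tip px wrist', w2px('wrist',P+Ro.from_quat(np.array(s['tcp_rot'])[[1,2,3,0]]).apply([x,y,z]),s), 'scene',w2px('scene',P+Ro.from_quat(np.array(s['tcp_rot'])[[1,2,3,0]]).apply([x,y,z])))
b=cv2.imread('pics/s4.png')[160:260,180:290]
b=cv2.resize(b,None,fx=5,fy=5,interpolation=cv2.INTER_CUBIC)
cv2.imwrite('pics/c4.png',b)"
```

```text
clock: 4.3
eef_pos: [0.541, -0.0371, 0.018]
tcp_rot: [-0.0, -0.033, 0.999, 0.0]
ft_force: [-0.2, -0.2, -0.3]
grip_width: 0.0685
clock: 4.55
eef_pos: [0.5411, -0.0371, 0.016]
tcp_rot: [-0.0, -0.033, 0.999, -0.0]
ft_force: [-0.9, -1.2, -0.3]
grip_width: 0.0687
0.06877933419536478 [ 0.17049251  0.01912839 -0.41556872] [ 0.54114707 -0.0371236   0.01608871]
tip px wrist [[215.96457832 221.28009379]] scene [[230.71853306 232.7631584 ]]
tip px wrist [[217.45865847 255.20004197]] scene [[223.59049853 236.42011175]]
tip px wrist [[339.46210567 221.2267073 ]] scene [[247.26978049 248.25000063]]
tip px wrist [[338.02557358 255.15173589]] scene [[240.00169639 252.21228789]]
```

View pics/c4.png

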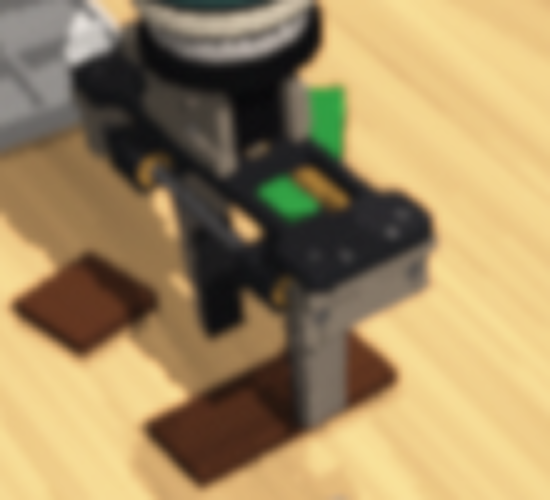

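The visible finger tip sits at about (244,245) in the scene image, roughly 5 px above where the model puts it. There is no contact force yet, so I keep descending under guard.

```bash
python3 -m crank '[[[0,0,0.002,0,0,0,0.25],[0,0,0.004,0,0,0,0.25],[0,0,0.004,0,0,0,0.25]]]' | grep -E 'pos|force'
python3 -m crank '[[[0,0,0.002,0,0,0,0.25],[0,0,0.002,0,0,0,0.25]]]'| grep -E 'pos|force'
python3 -m crank '[[[0,0,0.002,0,0,0,0.25],[0,0,0.002,0,0,0,0.25]]]'| grep -E 'pos|force'
```

```text
eef_pos: [0.5411, -0.0371, 0.012]
ft_force: [-0.1, 0.5, -0.3]
eef_pos: [0.5411, -0.0371, 0.01]
ft_force: [-0.0, 0.7, 0.6]
eef_pos: [0.5411, -0.0371, 0.008]
ft_force: [-0.3, 0.4, 0.3]
```

```bash
python3 -m crank '[[[0,0,0,0,0,0,0.4],[0,0,0,0,0,0,0.45],[0,0,0,0,0,0,0.5],[0,0,0,0,0,0,0.55],[0,0,0,0,0,0,0.55]]]' 5
python3 -c "
from h import *
snap('wrist','w5.png');s,_=snap('scene','s5.png');print(s['grip_width'],s['ft_force'])
b=cv2.imread('pics/s5.png')[160:260,180:290];a=cv2.imread('pics/w5.png')[100:300,120:440]
b=cv2.resize(b,None,fx=3.6,fy=3.6,interpolation=cv2.INTER_CUBIC)
a=cv2.resize(a,None,fx=1.2,fy=1.2);o=np.zeros((360,784,3),np.uint8);o[:240,:384]=a;o[:360,384:780]=b;cv2.imwrite('pics/c5.png',o)"
```

```text
clock: 6.15
eef_pos: [0.5412, -0.0371, 0.0082]
tcp_rot: [0.0, -0.033, 0.999, 0.0]
ft_force: [-0.2, 0.3, 0.3]
grip_width: 0.0413
0.041665806063702175 [-0.48436482 -0.06476829 -1.06894454]
```

View pics/c5.png

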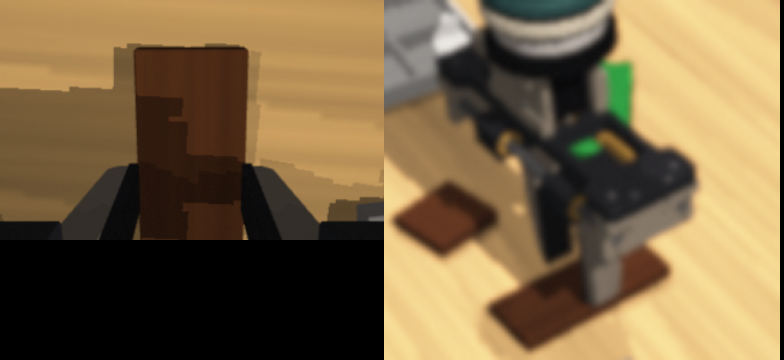

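The fingers are still just above the blank. The wrist view puts the tips at tool z ≈ −9 mm, so they need a TCP z of about −6 mm. I reopen and descend, watching the force.

```bash
python3 -m crank '[[[0,0,0,0,0,0,0.25],[0,0,0,0,0,0,0.25],[0,0,0,0,0,0,0.25],[0,0,0.004,0,0,0,0.25],[0,0,0.008,0,0,0,0.25],[0,0,0.008,0,0,0,0.25]]]' | grep -E 'pos|force|wid'
python3 -m crank '[[[0,0,0.003,0,0,0,0.25],[0,0,0.003,0,0,0,0.25]]]' | grep -E 'pos|force'
python3 -m crank '[[[0,0,0.002,0,0,0,0.25],[0,0,0.002,0,0,0,0.25]]]' | grep -E 'pos|force'
```

```text
eef_pos: [0.5408, -0.0371, -0.0003]
ft_force: [-0.1, 0.3, 0.8]
grip_width: 0.0686
eef_pos: [0.541, -0.0371, -0.003]
ft_force: [-0.0, -0.2, -0.5]
eef_pos: [0.5411, -0.0371, -0.0049]
ft_force: [-0.1, -0.2, -0.4]
```

```bash
python3 -m crank '[[[0,0,0.001,0,0,0,0.4],[0,0,0.001,0,0,0,0.45],[0,0,0.001,0,0,0,0.5],[0,0,0.001,0,0,0,0.6],[0,0,0.001,0,0,0,0.7],[0,0,0.001,0,0,0,0.7]]]' 10
python3 -c "
from h import *
togo(.6094,.0281,-.006,10.6)"
```

```text
clock: 8.25
eef_pos: [0.5412, -0.0371, -0.0058]
tcp_rot: [0.0, -0.033, 0.999, 0.0]
ft_force: [0.3, 0.7, -0.0]
grip_width: 0.0451
t 8.25 pos [ 0.5412 -0.0371 -0.0058] F [ 0.3  0.7 -0. ] w 0.0451
shift mm [-72.3  60.6   0.2] turn deg [ 0.    0.   -6.87]
```

It is gripped at 45.1 mm. I slide it along the bench, first toward the fence and then toward the side stops, stopping about 4 mm short of home on each axis.

```bash
python3 -m crank '[[[-0.01,0.003,0,0,0,-1.5,0.7],[-0.022,0.006,0,0,0,-3,0.7],[-0.034,0.009,0,0,0,-4.5,0.7],[-0.046,0.012,0,0,0,-6,0.7],[-0.058,0.016,0,0,0,-6.9,0.7],[-0.068,0.019,0,0,0,-6.9,0.7],[-0.073,0.0205,0,0,0,-6.9,0.7],[-0.072,0.03,0,0,0,-6.9,0.7],[-0.071,0.04,0,0,0,-6.9,0.7],[-0.069,0.055,0,0,0,-6.9,0.7]]]'
python3 -m crank '[[[0,0,0,0,0,0,0.7],[0,0,0,0,0,0,0.7]]]'
python3 -c "
from h import *
togo(.6094,.0281,-.006,10.6)
s,_=snap('wrist','w6.png');import pickle;pickle.dump(s,open('w6.pkl','wb'));snap('top','t6.png')"
```

```text
clock: 9.5
eef_pos: [0.6061, 0.0229, -0.0058]
tcp_rot: [0.0, -0.092, 0.996, -0.0]
ft_force: [0.6, 0.1, 1.0]
grip_width: 0.0447
clock: 9.75
eef_pos: [0.6063, 0.023, -0.0058]
tcp_rot: [-0.0, -0.093, 0.996, 0.0]
ft_force: [0.6, 0.9, 1.4]
grip_width: 0.0451
t 9.75 pos [ 0.6063  0.023  -0.0058] F [0.6 0.9 1.4] w 0.0451
shift mm [-4.   4.5  0.2] turn deg [ 0.03 -0.    0.07]
```

View pics/w6.png

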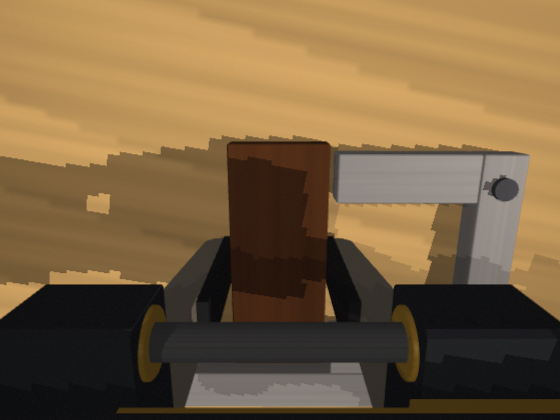

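The blank's near end (row 142) is parallel to the stop's end (row 153). The remaining gap is about 5 mm in x and a few mm in y. I press it home in guarded steps.

```bash
python3 -m crank '[[[-0.0015,0.001,0,0,0,0,0.7],[-0.003,0.002,0,0,0,0,0.7],[-0.0045,0.002,0,0,0,0,0.7],[-0.0045,0.002,0,0,0,0,0.7]]]' |grep -E 'pos|force'
python3 -m crank '[[[-0.001,0,0,0,0,0,0.7],[-0.001,0,0,0,0,0,0.7]]]' |grep -E 'pos|force'
python3 -m crank '[[[-0.001,0,0,0,0,0,0.7],[-0.001,0,0,0,0,0,0.7]]]' |grep -E 'pos|force'
```

```text
eef_pos: [0.6103, 0.0248, -0.0058]
ft_force: [-2.3, -0.3, 3.9]
eef_pos: [0.6103, 0.0248, -0.0058]
ft_force: [-5.5, -2.4, 5.9]
eef_pos: [0.6104, 0.0248, -0.0059]
ft_force: [-6.6, -1.4, 8.6]
```

```bash
python3 -m crank '[[[0,0.001,0,0,0,0,0.7],[0,0.0015,0,0,0,0,0.7],[0,0.0015,0,0,0,0,0.7]]]' |grep -E 'pos|force'
python3 -m crank '[[[0,0.001,0,0,0,0,0.7],[0,0.001,0,0,0,0,0.7]]]' |grep -E 'pos|force'
python3 -m crank '[[[0,0.001,0,0,0,0,0.7],[0,0.001,0,0,0,0,0.7]]]' |grep -E 'pos|force'
python3 -m crank '[[[0,0.001,0,0,0,0,0.7],[0,0.001,0,0,0,0,0.7]]]' |grep -E 'pos|force'
```

```text
eef_pos: [0.6104, 0.0249, -0.0059]
ft_force: [-6.4, -3.3, 8.2]
eef_pos: [0.6104, 0.0249, -0.0059]
ft_force: [-5.3, -5.2, 7.2]
eef_pos: [0.6104, 0.0252, -0.0059]
ft_force: [-5.9, -6.2, 7.3]
eef_pos: [0.6102, 0.026, -0.0059]
ft_force: [-5.0, -7.6, 7.1]
```

It is sticking on fence friction. I ease the x push a little and carry on in y.

```bash
python3 -m crank '[[[0.0015,0,0,0,0,0,0.7],[0.0015,0,0,0,0,0,0.7],[0.0015,0.001,0,0,0,0,0.7],[0.0015,0.001,0,0,0,0,0.7]]]' |grep -E 'pos|force'
python3 -m crank '[[[0,0.001,0,0,0,0,0.7],[0,0.001,0,0,0,0,0.7],[0,0.001,0,0,0,0,0.7]]]' |grep -E 'pos|force'
python3 -m crank '[[[0,0.001,0,0,0,0,0.7],[0,0.001,0,0,0,0,0.7],[0,0.001,0,0,0,0,0.7]]]' |grep -E 'pos|force'
python3 -c "
from h import *
togo(.6094,.0281,-.006,10.6)
s,_=snap('wrist','w7.png');import pickle;pickle.dump(s,open('w7.pkl','wb'))"
```

```text
eef_pos: [0.6101, 0.0267, -0.0059]
ft_force: [-1.1, -6.7, 2.5]
eef_pos: [0.6101, 0.0267, -0.0059]
ft_force: [-1.4, -8.5, 2.4]
eef_pos: [0.6101, 0.0267, -0.0059]
ft_force: [-0.7, -10.8, 2.1]
t 13.22 pos [ 0.6101  0.0267 -0.0059] F [ -0.7 -10.8   2.1] w 0.0446
shift mm [0.4 1.5 0.1] turn deg [-0.33 -0.01 -0.16]
```

View pics/w7.png

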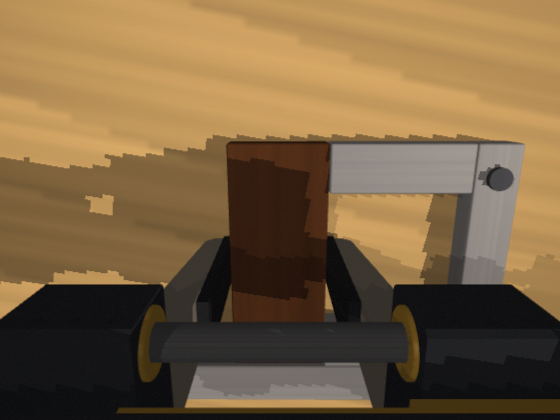

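The blank is flush: its edge meets the stop at column 330 and the ends line up at row 142. I press once more in x, ease off on both axes, release, and let it rest.

```bash
python3 -m crank '[[[-0.001,-0.001,0,0,0,0,0.7],[-0.0025,-0.001,0,0,0,0,0.7],[-0.0025,-0.001,0,0,0,0,0.7]]]' |grep -E 'pos|force'
python3 -m crank '[[[0.001,-0.001,0,0,0,0,0.7],[0.002,-0.003,0,0,0,0,0.7],[0.002,-0.003,0,0,0,0,0.7]]]' |grep -E 'pos|force'
python3 -m crank '[[[0,0,0,0,0,0,0.5],[0,0,0,0,0,0,0.45],[0,0,0,0,0,0,0.4],[0,0,0,0,0,0,0.38],[0,0,0,0,0,0,0.38],[0,0,0,0,0,0,0.38],[0,0,0,0,0,0,0.38],[0,0,0,0,0,0,0.38]]]'
python3 -c "
from h import *
togo(.6094,.0281,-.006,10.6)
s,_=snap('wrist','w8.png');import pickle;pickle.dump(s,open('w8.pkl','wb'));snap('top','t8.png')
a=cv2.imread('pics/w8.png')[120:340,190:420];cv2.imwrite('pics/c8.png',cv2.resize(a,None,fx=2.6,fy=2.6,interpolation=cv2.INTER_CUBIC))"
```

```text
eef_pos: [0.6102, 0.0267, -0.006]
ft_force: [-7.1, -9.4, 8.4]
eef_pos: [0.6102, 0.0267, -0.006]
ft_force: [-3.0, -5.3, 4.7]
clock: 15.02
eef_pos: [0.6109, 0.0287, -0.0058]
tcp_rot: [0.0, -0.093, 0.996, 0.0]
ft_force: [0.9, -0.7, 0.2]
grip_width: 0.0568
t 15.03 pos [ 0.6109  0.0287 -0.0058] F [ 0.9 -0.7  0.2] w 0.0568
shift mm [ 1.6 -0.3  0.2] turn deg [0.   0.   0.03]
```

View pics/c8.png

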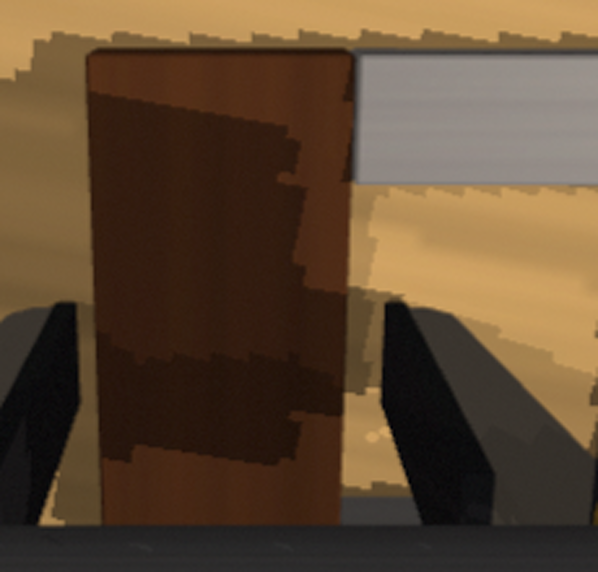

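The blank sits flush and at rest with the fingers clear. Before lifting I check numerically that it is square.

```bash
python3 - <<'E'
from h import *
import pickle
s=pickle.load(open('w8.pkl','rb')); im=cv2.imread('pics/w8.png'); hsv=cv2.cvtColor(im,cv2.COLOR_BGR2HSV)
def fit(pts,z,n):
    P=px2w('wrist',pts,z,s)[:,:2]*1000; vx,vy,x,y=cv2.fitLine(P.astype(np.float32),cv2.DIST_HUBER,0,.01,.01).ravel()
    print(n,np.degrees(np.arctan2(vy,vx)).round(2),x.round(1),y.round(1),'res',np.abs((P-[x,y])@[-vy,vx]).max().round(2),len(P))
wood=(hsv[:,:,0]<13)&(hsv[:,:,1]>90)&(hsv[:,:,2]<115)
gray=(hsv[:,:,1]<45)&(hsv[:,:,2]>85)
fit([(215+np.argmax(wood[v,215:260]),v) for v in range(160,230)],.012,'blank -y edge')
fit([(u,130+np.argmax(wood[130:170,u])) for u in range(232,318)],.012,'blank -x end')
fit([(u,130+np.argmax(gray[130:170,u])) for u in range(340,465)],.014,'stop -x edge')
fit([(315+np.argmax(gray[v,315:350]),v) for v in range(145,185)],.014,'stop face')
E
```

```text
blank -y edge 10.41 581.6 -0.4 res 0.65 70
blank -x end -78.95 554.3 19.1 res 0.83 86
stop -x edge -79.4 545.2 70.9 res 0.0 125
stop face 10.53 562.4 41.5 res 0.25 40
```

Square within measurement noise: blank 10.4° against stop 10.5°, with under 0.5 mm offset on both axes. I recentre, let it rest, regrip and lift straight up.

```bash
python3 -m crank '[[[0.002,-0.0015,0,0,0,0,0.38],[0.002,-0.0015,0,0,0,0,0.38],[0.002,-0.0015,0,0,0,0,0.38],[0.002,-0.0015,0,0,0,0,0.38],[0.002,-0.0015,0,0,0,0,0.45],[0.002,-0.0015,0,0,0,0,0.5],[0.002,-0.0015,0,0,0,0,0.6],[0.002,-0.0015,0,0,0,0,0.7],[0.002,-0.0015,0,0,0,0,0.7]]]' 25
python3 -m crank '[[[0,0,-0.005,0,0,0,0.7],[0,0,-0.015,0,0,0,0.7],[0,0,-0.03,0,0,0,0.7],[0,0,-0.05,0,0,0,0.7],[0,0,-0.07,0,0,0,0.7],[0,0,-0.08,0,0,0,0.7],[0,0,-0.08,0,0,0,0.7]]]'
python3 -c "
from h import *
togo(.453,.379,.074,13.4)"
```

```text
clock: 16.25
eef_pos: [0.6092, 0.0266, -0.0058]
tcp_rot: [-0.0, -0.093, 0.996, -0.0]
ft_force: [0.2, -1.3, 0.5]
grip_width: 0.0446
clock: 17.12
eef_pos: [0.6098, 0.027, 0.0754]
tcp_rot: [0.001, -0.093, 0.996, 0.0]
ft_force: [-0.6, 0.3, -0.5]
grip_width: 0.0445
t 17.12 pos [0.6098 0.027  0.0754] F [-0.6  0.3 -0.5] w 0.0445
shift mm [ 89.2 374.9   1.2] turn deg [-0.    0.12 -2.76]
```

It is held securely at 44.5 mm. I go near the tray with the camera offset from it, and refine the tray pose from the scribed outline in both the top and wrist images.

```bash
python3 -m crank '[[[0,0.04,-0.03,0,0,-1,0.7],[-0.003,0.09,-0.06,0,0,-2,0.7],[-0.006,0.14,-0.09,0,0,-2.8,0.7],[-0.009,0.19,-0.115,0,0,-2.8,0.7],[-0.011,0.24,-0.115,0,0,-2.8,0.7],[-0.011,0.29,-0.115,0,0,-2.8,0.7],[-0.011,0.34,-0.115,0,0,-2.8,0.7],[-0.011,0.375,-0.115,0,0,-2.8,0.7],[-0.011,0.375,-0.115,0,0,-2.8,0.7],[-0.011,0.375,-0.115,0,0,-2.8,0.7]]]'
python3 - <<'E'
from h import *
import pickle
s,im=snap('wrist','w9.png');pickle.dump(s,open('w9.pkl','wb'))
P=px2w('top',[[130.9,186.9],[151.9,183.1],[160.6,224.4],[140.9,229.1]],.004)[:,:2]*1000
print(P.round(1),P.mean(0),[np.linalg.norm(P[i]-P[i-1]).round(1) for i in range(4)])
d=P[0]-P[3]+P[1]-P[2];print(np.degrees(np.arctan2(d[1],d[0])))
c=P.mean(0)
print('pred centre px',w2px('wrist',[c[0]/1000,c[1]/1000,.004],s))
E
```

```text
clock: 18.38
eef_pos: [0.5509, 0.3961, 0.1883]
tcp_rot: [-0.0, -0.117, 0.993, -0.001]
ft_force: [0.7, 0.0, -1.2]
grip_width: 0.0442
[[509.7 423.1]
 [520.7 361.4]
 [398.7 334.6]
 [385.2 392.2]] [453.55522525 377.82239186] [np.float64(128.3), np.float64(62.7), np.float64(124.9), np.float64(59.1)]
13.158637097740936
pred centre px [[283.27802377  76.11774735]]
```

View pics/w9.png

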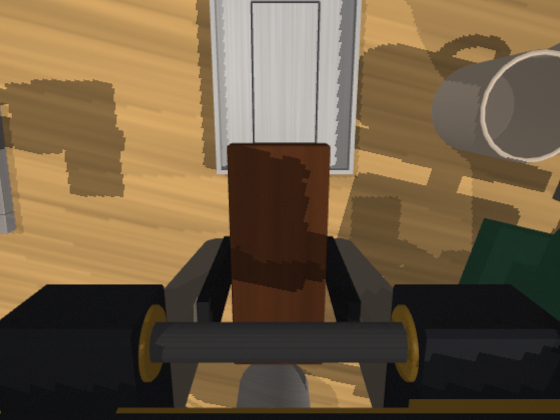

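The scribed lines are clear: left x≈252–254, right x≈319–317, near end at row ≈2. I fit them.

```bash
python3 - <<'E'
from h import *
import pickle
s=pickle.load(open('w9.pkl','rb')); g=cv2.cvtColor(cv2.imread('pics/w9.png'),cv2.COLOR_BGR2GRAY)
def fit(pts,n):
    P=px2w('wrist',pts,.004,s)[:,:2]*1000; vx,vy,x,y=cv2.fitLine(P.astype(np.float32),cv2.DIST_HUBER,0,.01,.01).ravel()
    print(n,np.degrees(np.arctan2(vy,vx)).round(2),x.round(1),y.round(1),'res',np.abs((P-[x,y])@[-vy,vx]).max().round(2)); return np.array([vx,vy]),np.array([x,y])
L=[(245+np.argmin(g[v,245:262]),v) for v in range(8,138)]
R=[(310+np.argmin(g[v,310:326]),v) for v in range(8,138)]
T=[(u,np.argmin(g[0:7,u])) for u in range(258,314)]
dl,pl=fit(L,'L');dr,pr=fit(R,'R');dt,pt=fit(T,'T')
a=np.mean([np.arctan(dl[1]/dl[0]),np.arctan(dr[1]/dr[0])]); ex=np.array([np.cos(a),np.sin(a)]);ey=np.array([-ex[1],ex[0]])
print('yaw',np.degrees(a),'width',(pl-pr)@ey)
c=ex*(pt@ex+62)+ey*((pl+pr)@ey/2); print('centre',c)
# blank in hand
hsv=cv2.cvtColor(cv2.imread('pics/w9.png'),cv2.COLOR_BGR2HSV)
wood=(hsv[:,:,0]<13)&(hsv[:,:,1]>90)&(hsv[:,:,2]<115); z=.0058+s['eef_pos'][2]+.012
e=[(u,130+np.argmax(wood[130:170,u])) for u in range(234,322)]
P=px2w('wrist',e,z,s)[:,:2]*1000
l=px2w('wrist',[(215+np.argmax(wood[v,215:260]),v) for v in range(160,230)],z,s)[:,:2]*1000
f=cv2.fitLine(l.astype(np.float32),cv2.DIST_HUBER,0,.01,.01).ravel(); print('blank yaw',np.degrees(np.arctan(f[1]/f[0])),'centre along ex rel TCP',P.mean(0)@ex+55-s['eef_pos'][:2]@ex*1000, 'y', f[2:]@ey+22.5-s['eef_pos'][:2]@ey*1000)
togo(c[0]/1000,c[1]/1000,.03,np.degrees(a))
E
```

```text
L 13.48 457.9 349.1 res 0.5
R 13.44 444.0 407.6 res 0.53
T -76.67 393.0 363.6 res 0.0
yaw 13.459155 width -60.021484
centre [453.10034 378.86005]
blank yaw 13.330402 centre along ex rel TCP -0.3424609457514407 y 1.1409085912869728
t 18.43 pos [0.5514 0.3955 0.1886] F [ 0.6 -0.1  0.1] w 0.0451
shift mm [ 99.4   6.7 158.6] turn deg [-0.09 -0.04 -0.14]
```

The outline centre is (453.1, 378.9) mm, yaw 13.46°. The top camera agrees to about 1 mm, and the blank's yaw in the hand is 13.3°. I move over it and lower.

```bash
python3 -m crank '[[[0.03,0.002,0.01,0,0,-0.1,0.7],[0.07,0.005,0.04,0,0,-0.1,0.7],[0.099,0.006,0.08,0,0,-0.1,0.7],[0.099,0.006,0.12,0,0,-0.1,0.7],[0.099,0.006,0.15,0,0,-0.1,0.7],[0.099,0.006,0.165,0,0,-0.1,0.7],[0.099,0.006,0.17,0,0,-0.1,0.7],[0.099,0.006,0.17,0,0,-0.1,0.7]]]'
python3 -c "
from h import *
togo(.4531,.3789,-.0016,13.46)"
```

```text
clock: 19.42
eef_pos: [0.4538, 0.3803, 0.0198]
tcp_rot: [0.0, -0.117, 0.993, 0.0]
ft_force: [-0.2, 0.1, -1.9]
grip_width: 0.0447
t 19.43 pos [0.4538 0.3803 0.0198] F [-0.2  0.1 -1.9] w 0.0447
shift mm [ 1.1 -1.2 21.4] turn deg [0.02 0.06 0.03]
```

```bash
python3 -m crank '[[[0.001,-0.0015,0.008,0,0,0,0.7],[0.001,-0.0015,0.014,0,0,0,0.7],[0.001,-0.0015,0.018,0,0,0,0.7],[0.001,-0.0015,0.02,0,0,0,0.7],[0.001,-0.0015,0.0205,0,0,0,0.7],[0.001,-0.0015,0.0205,0,0,0,0.7]]]'
python3 -m crank '[[[0,0,0.0005,0,0,0,0.7],[0,0,0.001,0,0,0,0.7],[0,0,0.001,0,0,0,0.7]]]'
python3 -c "
from h import *
togo(.4531,.3789,-.0016,13.46)"
```

```text
clock: 20.18
eef_pos: [0.4526, 0.3786, -0.0012]
tcp_rot: [0.0, -0.118, 0.993, 0.0]
ft_force: [0.0, 0.2, -0.4]
grip_width: 0.0445
clock: 20.55
eef_pos: [0.4527, 0.3787, -0.0018]
tcp_rot: [0.0, -0.118, 0.993, 0.0]
ft_force: [-0.9, -1.1, 5.0]
grip_width: 0.0446
t 20.55 pos [ 0.4527  0.3787 -0.0018] F [-0.9 -1.1  5. ] w 0.0446
shift mm [-0.5  0.1 -0.2] turn deg [0.01 0.02 0.07]
```

Contact with the floor comes at the expected height. I release, rise, retreat and check.

```bash
python3 -m crank '[[[0,0,-0.0005,0,0,0,0.5],[0,0,-0.0005,0,0,0,0.45],[0,0,-0.0005,0,0,0,0.38],[0,0,-0.0005,0,0,0,0.36],[0,0,-0.0005,0,0,0,0.36]]]'
python3 -m crank '[[[0,0,-0.01,0,0,0,0.36],[0,0,-0.04,0,0,0,0.36],[-0.03,0,-0.09,0,0,0,0.36],[-0.07,0,-0.14,0,0,0,0.36],[-0.1,0,-0.19,0,0,0,0.36],[-0.13,0,-0.22,0,0,0,0.36],[-0.13,0,-0.22,0,0,0,0.36],[-0.13,0,-0.22,0,0,0,0.36]]]'
python3 - <<'E'
from h import *
import pickle
s,im=snap('wrist','w10.png');pickle.dump(s,open('w10.pkl','wb'));snap('top','t10.png')
bgr=im[:,:,::-1].copy();hsv=cv2.cvtColor(bgr,cv2.COLOR_BGR2HSV)
wood=((hsv[:,:,0]<14)&(hsv[:,:,1]>90)&(hsv[:,:,2]<115)).astype(np.uint8)*255
c0=w2px('wrist',[.4531,.3789,.016],s)[0]; print('centre px',c0)
wood=cv2.morphologyEx(wood,cv2.MORPH_OPEN,np.ones((3,3)))
for c in cv2.findContours(wood,cv2.RETR_EXTERNAL,cv2.CHAIN_APPROX_NONE)[0]:
    if cv2.contourArea(c)>800: print('wrist',cv2.boundingRect(c),cv2.minAreaRect((px2w('wrist',c[:,0,:],.016,s)[:,:2]*1000).astype(np.float32)))
h=cv2.cvtColor(cv2.imread('pics/t10.png'),cv2.COLOR_BGR2HSV); m=(h[:,:,2]<90).astype(np.uint8)*255
for (x0,y0,x1,y1) in((120,175,172,240),(305,145,345,180)):
    k=np.zeros_like(m);k[y0:y1,x0:x1]=m[y0:y1,x0:x1]
    for c in cv2.findContours(k,cv2.RETR_EXTERNAL,cv2.CHAIN_APPROX_NONE)[0]:
        if cv2.contourArea(c)>60:print('top',cv2.minAreaRect((px2w('top',c[:,0,:],.014,s)[:,:2]*1000).astype(np.float32)))
E
```

```text
clock: 21.18
eef_pos: [0.4525, 0.3786, -0.0019]
tcp_rot: [-0.0, -0.118, 0.993, -0.0]
ft_force: [0.5, 1.2, 0.1]
grip_width: 0.0589
clock: 22.18
eef_pos: [0.5775, 0.4086, 0.2172]
tcp_rot: [-0.001, -0.118, 0.993, -0.0]
ft_force: [-0.3, -1.3, -0.1]
grip_width: 0.0588
centre px [278.19985512  45.82669096]
wrist (255, 0, 48, 105) ((459.8616943359375, 380.668701171875), (92.91374969482422, 44.0090217590332), 13.503479957580566)
top ((398.7260437011719, 430.0148010253906), (85.28588104248047, 40.63544464111328), 0.805364727973938)
top ((453.52801513671875, 377.3369140625), (102.67829132080078, 41.874267578125), 13.575864791870117)
top ((578.9065551757812, -147.38853454589844), (49.813453674316406, 50.3248291015625), 15.247076034545898)
```

Both views agree, and the blank is lying centred and at rest. I hand it in.

```bash
python3 -c "
from h import *
print(robot.finish_job())"
```

```text
the job is handed in; nothing more can be done
None
```

The job is handed in, at about 22 s of the 56 s allowed. I slid the blank gripped along the bench into the corner and pressed it home. I released it to rest for about 1 s, then regripped it, lifted it straight up and laid it on the outline in the plain tray.

**Trouble on the way:** the first two grasps closed above the blank, because the fingertips turned out about 26 mm shorter than stated. I reopened and descended in small steps until the grip read 45 mm. The blank was not disturbed.

**Checks:**
- **In the stop:** the blank's yaw matched the stop's to about 0.1° along its long edge and about 0.4° at its end, which is measurement noise. It was flush within about 0.5 mm on both axes. I saw only the near side stop; the far stop and the fence contact were hidden under the gripper, so I judged the fence contact by force and position.
- **In the tray:** the yaw is 13.5° against 13.46° for the outline. The centre is within about 1.5 mm in both views, though the wrist view cuts off one end of the blank.
- **Offcut:** its last reading is about 2–3 mm from the first, along y. I put this down to shadow in the colour mask; by my reckoning the gripper stayed about 35 mm away from it.
- **Last look:** I had no pictures left to view, so the final checks are numbers only.

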